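# Ready the bolus hardness tester for the next test

### The job

A bolus has just been crushed on the hardness tester and its reading is written down, so get the tester ready for the next one: swing the crushing lever right back to its open stop, sweep both broken halves off the platform into the debris tray in front, and turn the dial's peak pointer back by its reset arm, gently, until it rests against the zero stop. Leave the other things on the bench where they are.

Things in the scene. Friction and masses are not known exactly. Their poses are not given: they have to be found in the camera images.
- tester: Bolus hardness tester, fixed to the bench, turned up to 20 degrees. Origin: on the bench, below the crushing gap; axes: x to its back (away from the operator at the robot), y to the operator's left, z up. Numbers called 'tester' are mm in this frame. Grey base: x -50 to 140, y -125 to 148, top z 30; aluminium block x -52 to 52, y 22 to 146, top z 58, under the dial gauge.
- platform_edge (a point): Middle of the front edge of the steel platform on which the halves lie, on its top (tester x -52, y -50, z 40). The platform reaches 130 mm back from here (to tester x 78) and from tester y -100 to 0; the debris tray lies directly below this edge.
- fixed_jaw (a point): Top edge of the fixed jaw (tester x 0, y 0, z 60), the wall on the left of the platform: face at tester y 0, x -52 to 36, z 41 to 60. The halves lie against or near it.
- tray_floor (a point): Middle of the floor of the open steel debris tray in front of the platform (tester x -101, y -22.5, z 7). Inside it reaches 46 mm to front and back and 70 mm to either side of here; its rim is 21 mm above its floor, 12 mm below the platform.
- crush_lever (a joint): Angle (rad) of the crushing lever, a steel bar 14 mm wide (z 46 to 60) carrying the moving jaw on its left (face 13 mm from the bar's middle, z 41 to 60). 0 = open, on its stop pin at the right; grows as it swings left and closes; at 0.5 the bar lies along tester x. Starts at 0.36 to 0.49 (gap too narrow for a finger). Open, the gap is about 65 mm wide at tester x 45, 100 mm at x -20.
- lever_grip (a point): Middle of the black upright grip post at the lever's front end: 18 mm across, z 60 to 96 (this point z 80), 210 mm from the pivot. Pushed to the operator's right it opens the lever (counter-clockwise seen from above) with 1 to 2 N; the lever stays where it is left.
- lever_pivot (a point): Point on the lever's upright pivot axis, at the back of the platform (tester x 120, y -40, z 53); its boss is 36 mm across, its bolt's top is at z 71.
- reset_arm (a joint): Angle (rad) of the peak-pointer reset arm on the dial. 0 = pointer home against the zero stop, the arm pointing front left (135 degrees counter-clockwise from tester x); it grows clockwise seen from above: the arm's direction is 135 degrees minus this value. Starts at 1.4 to 4.2. Turn it counter-clockwise until it stops; about 1 N at the post moves it and it stays where it is left.
- reset_post (a point): The upright black finger post at the end of the reset arm: 9 mm across with a freely turning sleeve (z 96 to 111), z 92 to 111 (this point z 102), 34 mm from the dial's axis. The steel arm itself is 8 mm wide, z 90 to 95, on a black knurled hub 20 mm across with its top at z 99.
- dial_centre (a point): On the upright axis of the reset arm, on the glass of the face-up dial gauge (tester x 0, y 88, z 87). The gauge is round, 106 mm across; its tick marks run 270 degrees clockwise from the zero mark at front left, where a small stop pin stands. Nothing but the reset arm rises above the glass.
- half_back: Broken half of a white bolus on the platform between the jaws, the one farther from the operator: 30 x 18 x 14 mm, origin at its centre, x towards its rounded end, 13 to 22 g.
- half_front: The other half, nearer to the operator: same size and mass, origin at its centre, x towards its rounded end. The two lie one behind the other, 4 to 18 mm apart.
- bolus_jar: White screw-top jar, 72 mm across, 100 mm tall, standing. Origin at the centre of its underside. To be left alone.
- kidney_dish: Steel kidney dish, about 95 by 192 mm, 34 mm tall, long axis along its y. Origin at the centre of its underside. To be left alone.
- whole_bolus_a: Whole white oblong bolus, 60 x 18 x 14 mm, lying in the kidney dish for a later test. Origin at the centre of its underside. To be left alone.
- whole_bolus_b: Second whole bolus, the same, in the kidney dish. Origin at the centre of its underside. To be left alone.
- dropper_amber: Amber dropper bottle, 34 mm across, 85 mm tall, standing. Origin at the centre of its underside. To be left alone.
- dropper_white: White dropper bottle, 30 mm across, 95 mm tall, standing. Origin at the centre of its underside. To be left alone.
- soft_brush: Soft bench brush, 190 mm long, lying along its x. Origin at the centre of its underside. To be left alone.
- spray_bottle: White bottle, 52 mm across, 170 mm tall, standing. Origin at the centre of its underside. To be left alone.
- scoop: Small steel scoop, 150 mm long, lying along its x. Origin at the centre of its underside. To be left alone.
There are look-alikes about, which are no part of the job. Leave any orange or red look-alike of the half_back alone. Leave any pink look-alike of the half_front alone.

How it is judged:
By the outcome, as a careful person would: the job done as asked, in the order asked, and still so for the second after the job is handed in, with the robot touching nothing.
It also fails if it takes over 51 s, if anything falls off the work surface, if the arm or the gripper's body presses on something with over 40 N, if the wrist force passes 120 N, or if a joint passes its speed limit or range.

### The arm

A 6-joint arm with a two-finger parallel gripper is mounted at the origin on the work surface. World frame = base frame: x ahead of the robot, y to its left, z up, the work surface at z = 0. Lengths are in m, angles in rad, forces in N, time in s.
With the tool pointing down it reaches from about 0.35 to 0.775 m from the base axis. Payload 7.3 kg.
Tool frame: the origin (TCP) lies between the finger pads; the fingertips stand robot.tcp_to_tips ahead of it and the grasp point (between the pads) lies 2 mm behind it (robot.tcp_to_tips is the distance from the TCP to the fingertips, in m); y points along the fingers, x is the direction in which the jaws open and shut, and the axes are right-handed (so a half turn about y gives the same grasp; the last joint's range is limited). The gripper opens to 92 mm and grips with 3 to 60 N. Pads are 19 mm wide; open, the fingers measure 130 mm over their backs; the gripper's body (75 mm by 190 mm) begins 47 mm behind the grasp point.
Start: joints at [1.142, 0.342, 1.524, -0, 1.275, -0.146], TCP at [0.146, 0.504, 0.244] pointing down, gripper open.
Joint ranges: [-2.53, 2.53], [-0.77, 2.02], [0.04, 2.7], [-1, 4.14], [0.28, 2.66], [-3.11, 3.11]. Speed limits (rad/s): [2.57, 2.57, 3.14, 3.14, 3.14, 3.14].

### API

Orientations are given as [roll, pitch, yaw] about the fixed x, y, z axes, in that order (R = Rz(yaw) Ry(pitch) Rx(roll)).
In Python, from cell import status, read_camera, get_calibration, robot gives the robot as it stands.
- The arm moves only by the shell command python3 -m creep 'ROWS' [FORCE]. ROWS is JSON, a list of rows, each an object of numbers: "dx", "dy", "dz": the shift along the tool's x, y, z in m; "rx", "ry", "rz": the turn, a rotation vector about the tool's x, y, z in rad; "gripper": the opening, from 0 (shut) to 1 (fully open). A call has 1 to 20 rows; each row is the pose to reach, as a shift and turn from the pose commanded when the call began, along the tool's axes at that moment; what a row does not reach only later rows make up. A row lasts 1/8 s, in which the tool goes at most 62.5 mm and 10.7 degrees, less where a joint would pass 70% of its speed; a pose out of reach is approached as far as the arm can. A call with a gripper value outside its range is refused whole. The fingers move at their own pace and stop on an object; FORCE is the grip in N (left out, the last holds). Time passes only in rows, so rows that repeat a pose let the fingers close. It gives the time, the measured TCP pose, the force and the opening at its end, in the units of the state.
- status.observe(): the state, without advancing time (a new reading comes with each control period).
- read_camera(name): name is "scene" or "top"; returns (picture, depth): 400x640x3 uint8, red, green, blue; 400x640 float32, m along the optical axis (not along the pixel's ray), 0 where there is no reading.
- get_calibration(name): a dict with "fx", "fy", "cx", "cy" (pixels), "D" ([k1, k2, p1, p2, k3] as OpenCV has them; the pictures are not rectified), "xyz" and "rotation" of the camera in the world. Camera axes: x right, y down, z forward; pixel columns grow to the right and rows downward; lengths in m; the calibration is good to about 2 mm. A picture is of the moment at which its call begins. get_calibration takes no time and is no camera call.
- robot.hand_in(): hands the job in, once; it reports no verdict.
The state is a dict: "time": time; "qpos": joint angles; "qvel": joint speeds; "joint_efforts": joint torques, N m; "tool_pos": TCP position; "tool_rot": TCP orientation; "contact_force": force on the tool from outside, world axes, zero at the start; "torque": the same for the moment, N m; "opening": finger opening in m.
Only numpy, scipy, OpenCV 4.12 (cv2) and the standard library are available. Lean on these libraries where they do the work, as an engineer would, in place of code of your own. Each camera call takes 0.05 s, during which the arm holds its last target.

## Working session

There is one attempt and no reset: what is moved stays moved. The work goes in short steps, Python scripts to look and compute and a shell command to move; the robot and the scene stay as the last step left them, time stands still between calls to the robot, and variables do not carry over. Pictures are saved under pics/ and viewed, and the job is handed in when it is done.

```bash
ls; mkdir -p pics; python3 - <<'E'
from cell import status, read_camera, get_calibration, robot
import cv2,numpy as np
print(status.observe()); print(robot.tcp_to_tips)
for n in("scene","top"):
    p,d=read_camera(n); np.savez(f"pics/{n}0.npz",p=p,d=d); cv2.imwrite(f"pics/{n}0.png",p[:,:,::-1]); print(n,get_calibration(n))
E
```

```text
pics
{'time': 0.0, 'qpos': array([ 1.14200662e+00,  3.42749044e-01,  1.52501432e+00, -2.33159815e-05,
        1.27541152e+00, -1.45995984e-01]), 'qvel': array([ 1.70880240e-05,  8.45667338e-04,  1.42225468e-03, -5.35754139e-04,
       -8.18518168e-04,  7.58350244e-05]), 'joint_efforts': array([-1.92736052e-04, -4.31245422e+01, -2.44220585e+01,  7.16987858e-02,
        5.62233967e-02, -1.41836672e-04]), 'tool_pos': array([0.14631721, 0.50379813, 0.24303223]), 'tool_rot': array([-1.57058821e+00,  1.56863639e-03,  1.28800957e+00]), 'contact_force': array([-0.33991303,  0.70805612,  0.63455218]), 'torque': array([-0.00267064, -0.04341375, -0.04564289]), 'opening': 0.09219843663507414}
0.017
scene {'fx': 380.78455227683384, 'fy': 380.78455227683384, 'cx': 314.9516042823255, 'cy': 199.1317203030554, 'D': array([-0.03225161,  0.        ,  0.        ,  0.        ,  0.        ]), 'xyz': array([ 0.862965  , -0.18356693,  0.72915401]), 'rotation': array([-2.5604731 , -0.01632096,  0.93240542])}
top {'fx': 370.45450940284644, 'fy': 370.45450940284644, 'cx': 309.7742984310664, 'cy': 203.40935497590976, 'D': array([-0.0235722,  0.       ,  0.       ,  0.       ,  0.       ]), 'xyz': array([0.39537016, 0.05474253, 0.92564408]), 'rotation': array([-2.97551162,  0.01208911, -1.58243784])}
```

View pics/top0.png

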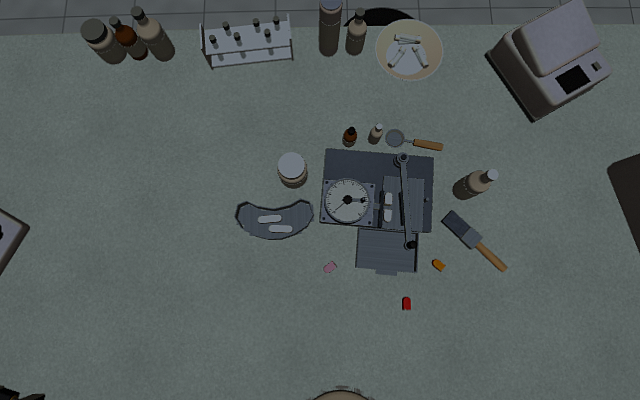

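View pics/scene0.png

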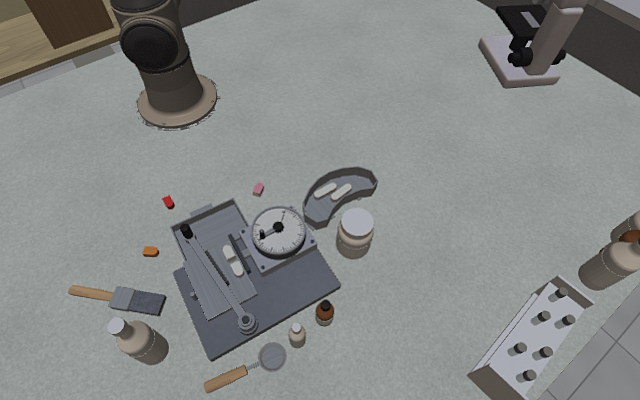

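```bash
python3 - <<'E'
import cv2,numpy as np
a=cv2.imread("pics/top0.png")[140:290,300:450]; cv2.imwrite("pics/top0c.png",cv2.convertScaleAbs(cv2.resize(a,(600,600),interpolation=cv2.INTER_CUBIC),alpha=1.6))
a=cv2.imread("pics/scene0.png")[180:360,160:350]; cv2.imwrite("pics/scene0c.png",cv2.convertScaleAbs(cv2.resize(a,None,fx=3.3,fy=3.3,interpolation=cv2.INTER_CUBIC)[:600],alpha=1.6))
E
```

```text
(no output)
```

View pics/top0c.png

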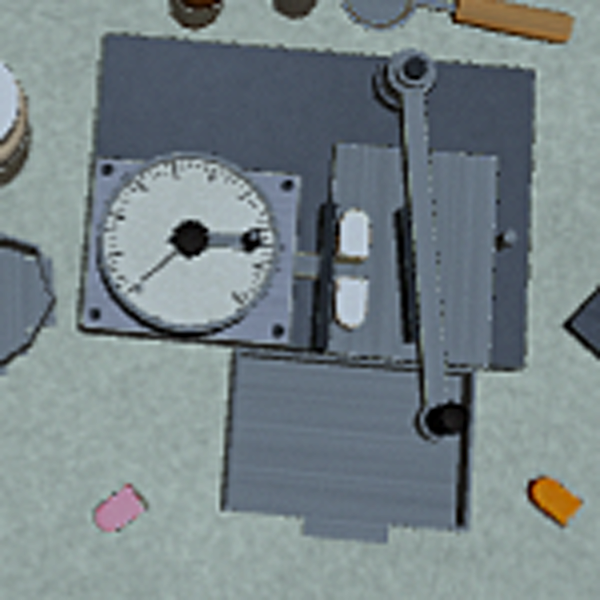

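View pics/scene0c.png

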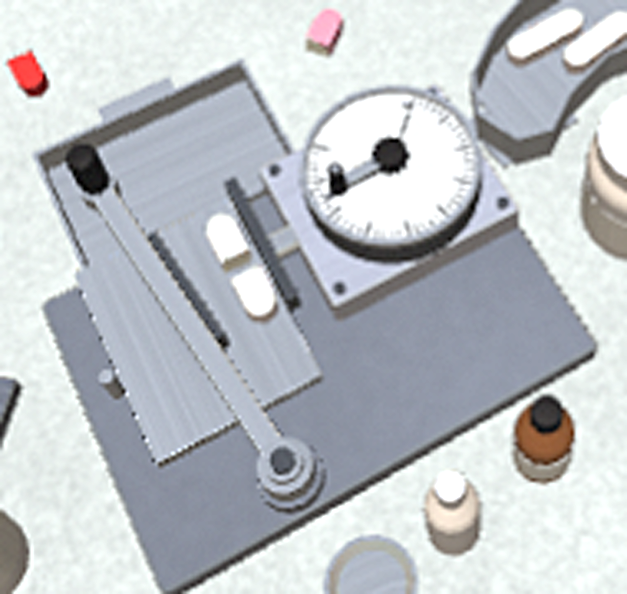

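```bash
cat > h.py <<'E'
import numpy as np,cv2
from scipy.spatial.transform import Rotation as R
from cell import get_calibration
def rays(n,px):
    c=get_calibration(n);K=np.array([[c['fx'],0,c['cx']],[0,c['fy'],c['cy']],[0,0,1.]])
    u=cv2.undistortPoints(np.array(px,float).reshape(-1,1,2),K,c['D']).reshape(-1,2)
    return np.array(c['xyz']),np.c_[u,np.ones(len(u))]@R.from_euler('xyz',c['rotation']).as_matrix().T
def plane(n,px,z):
    o,d=rays(n,px);t=(np.atleast_1d(z)-o[2])/d[:,2];return o+t[:,None]*d
def proj(n,P):
    c=get_calibration(n);K=np.array([[c['fx'],0,c['cx']],[0,c['fy'],c['cy']],[0,0,1.]])
    Rm=R.from_euler('xyz',c['rotation']).as_matrix()
    p=(np.atleast_2d(P)-c['xyz'])@Rm
    return cv2.projectPoints(p,np.zeros(3),np.zeros(3),K,c['D'])[0].reshape(-1,2)
E
python3 - <<'E'
from h import *
cr=lambda P,s,o:(np.array(P,float)+.5)/s-.5+o
top=cr([(103,34),(535,70),(525,370),(413,68),(190,238),(497,156),(334,143),(492,369),(328,352)],4,[300,140])
tt=np.array([(140,148,30),(140,-125,30),(-50,-125,30),(120,-40,71),(0,88,99),(78,-100,40),(78,0,40),(-52,-100,40),(-52,0,40)],float)
sc=cr([(597,349),(165,592),(45,305),(285,460),(391,153),(160,463),(321,379)],3.3,[160,180])
st=np.array([(140,148,30),(140,-125,30),(-50,-125,30),(120,-40,71),(0,88,99),(78,-100,40),(78,0,40)],float)
W=np.r_[plane('top',top,tt[:,2]/1e3),plane('scene',sc,st[:,2]/1e3)][:,:2]; T=np.r_[tt,st][:,:2]/1e3
def fit(T,W):
    Tc,Wc=T-T.mean(0),W-W.mean(0);th=np.arctan2((Tc[:,0]*Wc[:,1]-Tc[:,1]*Wc[:,0]).sum(),(Tc*Wc).sum())
    r=np.array([[np.cos(th),-np.sin(th)],[np.sin(th),np.cos(th)]]);return th,W.mean(0)-r@T.mean(0),r
n=len(tt)
for s in(slice(0,n),slice(n,None),slice(None)):
    th,o,r=fit(T[s],W[s]);print(th,o);print(np.round(1e3*(W[s]-T[s]@r.T-o),1).tolist())
np.savez('pose.npz',th=th,o=o)
iT=lambda P:np.round(np.c_[(P[:,:2]-o)@r,P[:,2]]*1e3,1)
p=lambda n,q,s,off,z:iT(plane(n,cr(q,s,off),z)).tolist()
print('grip top',p('top',[(440,420)],4,[300,140],.078),p('scene',[(80,155)],3.3,[160,180],.096))
print('post',p('top',[(254,241)],4,[300,140],.106),p('scene',[(336,173)],3.3,[160,180],.111))
print('halves top',p('top',[(354,232),(350,302),(340,327),(338,210),(366,213),(370,258),(368,283)],4,[300,140],.050))
print('halves sc',p('scene',[(227,240),(254,290)],3.3,[160,180],.050))
print('tray',p('top',[(222,510),(468,528)],4,[300,140],.028))
E
```

```text
-0.09635893728910709 [ 0.5332214  -0.10979402]
[[-0.8, -1.1], [-1.8, 1.0], [-0.2, 1.4], [0.1, 1.0], [1.0, 0.6], [0.4, 0.5], [0.3, 0.4], [-0.6, -0.9], [1.3, -2.9]]
-0.10633007100081819 [ 0.53522859 -0.10798246]
[[-1.4, -3.3], [-1.8, 2.5], [3.1, 1.4], [0.0, 0.9], [0.1, -0.7], [-0.4, 1.5], [0.3, -2.3]]
-0.10017242637220863 [ 0.53409017 -0.10909964]
[[-2.1, -1.2], [-2.1, 0.8], [-0.6, 0.4], [-0.5, 0.8], [-0.2, -0.0], [-0.0, 0.1], [-0.5, -0.0], [-1.1, -1.8], [0.5, -3.8], [0.6, -3.1], [-1.5, 2.8], [3.5, 2.9], [0.8, 1.3], [1.7, 0.3], [0.1, 2.2], [1.4, -1.6]]
grip top [[-88.8, -62.8, 78.0]] [[-88.6, -65.7, 96.0]]
post [[-0.1, 52.6, 106.0]] [[3.9, 53.7, 111.0]]
halves top [[21.1, -13.4, 50.0], [-21.4, -13.3, 50.0], [-36.9, -8.2, 50.0], [33.7, -3.1, 50.0], [33.4, -20.0, 50.0], [6.2, -23.8, 50.0], [-9.0, -23.4, 50.0]]
halves sc [[-20.9, -12.6, 50.0], [16.1, -12.0, 50.0]]
tray [[-149.7, 51.8, 28.0], [-147.6, -94.9, 28.0]]
```

Candidates for the halves: white pair on platform at top (388,198) and (387,215). Look-alikes: pink (330,267), orange (438,265), red (406,303), and the whole boluses in the dish (270,219)/(280,229). The white pair between the jaws matches the description, and the close crop confirms it. The grip is at top (409,244) and the reset post at (363,200).

```bash
cat >> h.py <<'E'
P_=np.load('pose.npz');TH=float(P_['th']);O=P_['o']
RT=np.array([[np.cos(TH),-np.sin(TH)],[np.sin(TH),np.cos(TH)]])
def rel(targets,start=None):
    """targets: (tester x mm,y mm, tip z mm, tester-yaw rad of tool x) -> rows dx,dy,dz,ry"""
    from cell import status,robot
    if start is None:
        s=status.observe();p0=np.array(s['tool_pos']);R0=R.from_euler('xyz',s['tool_rot'])
    else: p0,R0=start
    for x,y,z,yw in targets:
        w=np.r_[O+RT@(np.array([x,y])/1e3),z/1e3+robot.tcp_to_tips]
        d=R0.inv().apply(w-p0); rv=(R0.inv()*R.from_euler('xyz',[-np.pi/2,0,yw+TH])).as_rotvec()
        print(np.round(d,4).tolist(),np.round(rv,3).tolist(),'world',np.round(w,3).tolist())
def where():
    from cell import status,robot
    s=status.observe();p=np.array(s['tool_pos']);t=RT.T@(p[:2]-O)*1e3
    print('t',round(float(s['time']),2),'tester',np.round(t,1),'tip z',round((p[2]-robot.tcp_to_tips)*1e3,1),'yaw',round(s['tool_rot'][2]-TH,3),'rp',np.round(s['tool_rot'][:2],3),'F',np.round(s['contact_force'],1),'open',round(s['opening'],4),'q6',round(s['qpos'][5],2))
E
python3 - <<'E'
from h import *
where()
rel([(-88,0,225,1.571),(-88,-15,225,1.571),(-88,-22,66,1.571)])
E
```

```text
t 0.1 tester [-447.1  571.1] tip z 226.1 yaw 1.388 rp [-1.571e+00  1.000e-03] F [-0.7  0.5  0.2] open 0.092 q6 -0.15
[-0.4964, 0.0017, -0.4568] [-0.0, -0.183, -0.001] world [0.447, -0.1, 0.242]
[-0.5112, 0.0017, -0.4596] [-0.0, -0.183, -0.001] world [0.445, -0.115, 0.242]
[-0.5178, 0.1607, -0.4609] [-0.0, -0.183, -0.001] world [0.444, -0.122, 0.083]
```

```bash
python3 -m creep '[{"dx":-0.2,"dz":-0.26,"gripper":0},{"dx":-0.2,"dz":-0.26,"gripper":0},{"dx":-0.2,"dz":-0.26,"gripper":0},{"dx":-0.2,"dz":-0.26,"gripper":0},{"dx":-0.2,"dz":-0.26,"gripper":0},{"dx":-0.511,"dz":-0.46,"ry":-0.183,"gripper":0},{"dx":-0.511,"dz":-0.46,"ry":-0.183,"gripper":0},{"dx":-0.511,"dz":-0.46,"ry":-0.183,"gripper":0},{"dx":-0.511,"dz":-0.46,"ry":-0.183,"gripper":0},{"dx":-0.511,"dz":-0.46,"ry":-0.183,"gripper":0},{"dx":-0.511,"dz":-0.46,"ry":-0.183,"gripper":0},{"dx":-0.511,"dz":-0.46,"ry":-0.183,"gripper":0},{"dx":-0.511,"dz":-0.46,"ry":-0.183,"gripper":0},{"dx":-0.511,"dz":-0.46,"ry":-0.183,"gripper":0}]'
python3 - <<'E'
from h import *
from cell import read_camera
where();rel([(-88,-20,66,1.571)])
for n in ('scene','top'):
    p,d=read_camera(n); cv2.imwrite(f"pics/{n}1.png",cv2.convertScaleAbs(p[:,:,::-1],alpha=1.6))
E
```

```text
t 0.1 tester [-447.1  571.1] tip z 226.1 yaw 1.388 rp [-1.571e+00  1.000e-03] F [-0.7  0.5  0.2] open 0.092 q6 -0.15
[-0.5159, 0.1607, -0.4605] [-0.0, -0.183, -0.001] world [0.445, -0.12, 0.083]invalid input at $[0]: expected keys dx, dy, dz, rx, ry, rz, gripper
```

View pics/scene1.png

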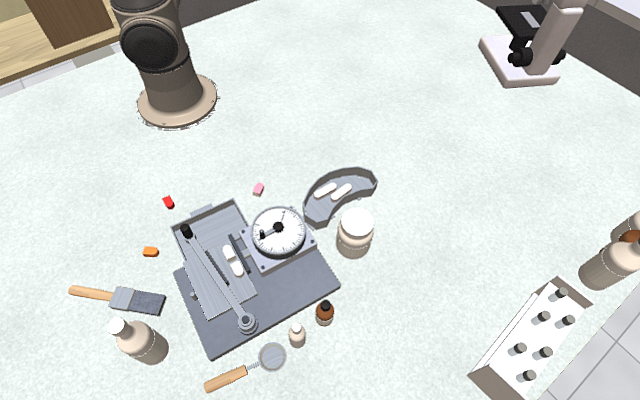

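View pics/top1.png

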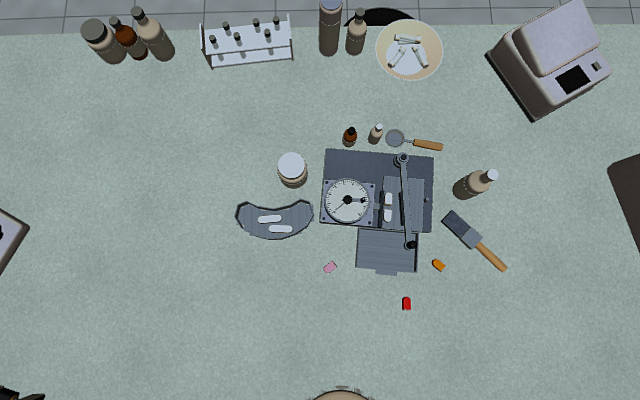

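Every row needs all seven keys, and the arm hasn't moved. I'll send it again.

```bash
python3 -m creep '[{"dx":-0.2,"dy":0,"dz":-0.26,"rx":0,"ry":0,"rz":0,"gripper":0},{"dx":-0.2,"dy":0,"dz":-0.26,"rx":0,"ry":0,"rz":0,"gripper":0},{"dx":-0.2,"dy":0,"dz":-0.26,"rx":0,"ry":0,"rz":0,"gripper":0},{"dx":-0.2,"dy":0,"dz":-0.26,"rx":0,"ry":0,"rz":0,"gripper":0},{"dx":-0.2,"dy":0,"dz":-0.26,"rx":0,"ry":0,"rz":0,"gripper":0},{"dx":-0.511,"dy":0,"dz":-0.46,"rx":0,"ry":-0.183,"rz":0,"gripper":0},{"dx":-0.511,"dy":0,"dz":-0.46,"rx":0,"ry":-0.183,"rz":0,"gripper":0},{"dx":-0.511,"dy":0,"dz":-0.46,"rx":0,"ry":-0.183,"rz":0,"gripper":0},{"dx":-0.511,"dy":0,"dz":-0.46,"rx":0,"ry":-0.183,"rz":0,"gripper":0},{"dx":-0.511,"dy":0,"dz":-0.46,"rx":0,"ry":-0.183,"rz":0,"gripper":0},{"dx":-0.511,"dy":0,"dz":-0.46,"rx":0,"ry":-0.183,"rz":0,"gripper":0},{"dx":-0.511,"dy":0,"dz":-0.46,"rx":0,"ry":-0.183,"rz":0,"gripper":0},{"dx":-0.511,"dy":0,"dz":-0.46,"rx":0,"ry":-0.183,"rz":0,"gripper":0},{"dx":-0.511,"dy":0,"dz":-0.46,"rx":0,"ry":-0.183,"rz":0,"gripper":0}]'
python3 - <<'E'
from h import *
from cell import read_camera
where();rel([(-88,-20,66,1.571)])
for n in ('scene','top'):
    p,d=read_camera(n); cv2.imwrite(f"pics/{n}2.png",cv2.convertScaleAbs(p[:,:,::-1],alpha=1.6))
E
```

```text
time: 1.95
tool_pos: [0.4452, -0.1136, 0.2435]
tool_rot: [-1.57, -0.001, 1.472]
contact_force: [-0.1, -0.1, 0.8]
opening: 0.0005
t 1.95 tester [-88.  -13.4] tip z 226.5 yaw 1.572 rp [-1.57e+00 -1.00e-03] F [-0.1 -0.1  0.8] open 0.0005 q6 -1.89
[-0.0068, 0.1605, -0.0002] [-0.001, 0.001, 0.001] world [0.445, -0.12, 0.083]
```

View pics/scene2.png

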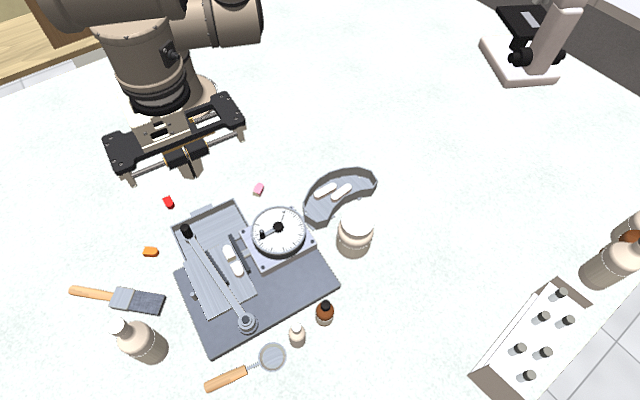

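View pics/top2.png

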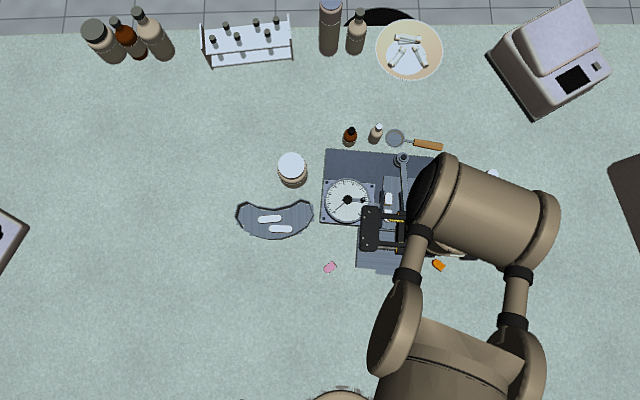

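The body's long (190 mm) side lies along the jaw axis: in the scene view it runs from (120,150) to (235,115). In the top view a wrist cylinder covers the spray bottle at (475,183), so I'll check its height before lowering.

```bash
python3 - <<'E'
from h import *
from cell import read_camera,status
p,d=read_camera('top')
for px in [(430,190),(470,180),(490,205),(540,220),(455,230),(415,235),(520,280),(500,320)]:
    o,r=rays('top',[px]);z=d[px[1],px[0]];c=get_calibration('top')
    f=R.from_euler('xyz',c['rotation']).as_matrix()[:,2]
    print(px,np.round(o+r[0]*z/(r[0]@f),3))
p,d=read_camera('scene')
for px in [(160,20),(235,25),(255,25),(235,45),(160,95),(190,15)]:
    o,r=rays('scene',[px]);z=d[px[1],px[0]];c=get_calibration('scene')
    f=R.from_euler('xyz',c['rotation']).as_matrix()[:,2]
    print('s',px,np.round(o+r[0]*z/(r[0]@f),3))
print('spray',plane('top',[(491,175)],.17),np.round(status.observe()['qpos'],2))
E
```

```text
(430, 190) [ 0.464 -0.055  0.583]
(470, 180) [ 0.473 -0.093  0.585]
(490, 205) [ 0.449 -0.11   0.585]
(540, 220) [ 0.434 -0.155  0.585]
(455, 230) [ 0.427 -0.08   0.573]
(415, 235) [ 0.423 -0.042  0.572]
(520, 280) [ 0.379 -0.137  0.573]
(500, 320) [ 0.345 -0.112  0.58 ]
s (160, 20) [ 0.475 -0.09   0.504]
s (235, 25) [0.134 0.147 0.238]
s (255, 25) [0.152 0.187 0.233]
s (235, 45) [0.119 0.145 0.18 ]
s (160, 95) [ 0.484 -0.12   0.426]
s (190, 15) [0.081 0.07  0.263]
spray [[ 0.57729659 -0.31796146  0.17      ]] [-0.42  0.22  1.69  0.    1.23 -1.89]
```

```bash
python3 -m creep '[{"dx":-0.007,"dy":0.06,"dz":0,"rx":0,"ry":0,"rz":0,"gripper":0},{"dx":-0.007,"dy":0.12,"dz":0,"rx":0,"ry":0,"rz":0,"gripper":0},{"dx":-0.007,"dy":0.16,"dz":0,"rx":0,"ry":0,"rz":0,"gripper":0},{"dx":-0.007,"dy":0.16,"dz":0,"rx":0,"ry":0,"rz":0,"gripper":0}]'
python3 - <<'E'
from h import *
where()
q=np.linspace(.385,0,9)
rel([(120-210*np.cos(.5-a),-40-210*np.sin(.5-a)+28,66,1.571) for a in q])
E
```

```text
time: 2.65
tool_pos: [0.4432, -0.1205, 0.0818]
tool_rot: [-1.565, -0.002, 1.472]
contact_force: [0.5, -0.0, 0.4]
opening: 0.0007
t 2.65 tester [-89.3 -20.4] tip z 64.8 yaw 1.572 rp [-1.565 -0.002] F [ 0.5 -0.   0.4] open 0.0007 q6 -1.9
[-0.0157, -0.0013, -0.0007] [-0.006, 0.001, 0.002] world [0.442, -0.136, 0.083]
[-0.0257, -0.0013, -0.0021] [-0.006, 0.001, 0.002] world [0.443, -0.146, 0.083]
[-0.0356, -0.0013, -0.0039] [-0.006, 0.001, 0.002] world [0.444, -0.156, 0.083]
[-0.0454, -0.0014, -0.0063] [-0.006, 0.001, 0.002] world [0.445, -0.166, 0.083]
[-0.0551, -0.0014, -0.0091] [-0.006, 0.001, 0.002] world [0.447, -0.176, 0.083]
[-0.0647, -0.0014, -0.0124] [-0.006, 0.001, 0.002] world [0.449, -0.186, 0.083]
[-0.0741, -0.0015, -0.0161] [-0.006, 0.001, 0.002] world [0.452, -0.196, 0.083]
[-0.0833, -0.0015, -0.0203] [-0.006, 0.001, 0.002] world [0.455, -0.205, 0.083]
[-0.0923, -0.0016, -0.0249] [-0.006, 0.001, 0.002] world [0.459, -0.215, 0.083]
```

```bash
python3 -m creep '[{"dx":-0.008,"dy":0,"dz":0,"rx":0,"ry":0,"rz":0,"gripper":0},{"dx":-0.016,"dy":0,"dz":-0.001,"rx":0,"ry":0,"rz":0,"gripper":0},{"dx":-0.024,"dy":0,"dz":-0.002,"rx":0,"ry":0,"rz":0,"gripper":0},{"dx":-0.032,"dy":0,"dz":-0.003,"rx":0,"ry":0,"rz":0,"gripper":0},{"dx":-0.04,"dy":0,"dz":-0.005,"rx":0,"ry":0,"rz":0,"gripper":0},{"dx":-0.048,"dy":0,"dz":-0.007,"rx":0,"ry":0,"rz":0,"gripper":0},{"dx":-0.056,"dy":0,"dz":-0.009,"rx":0,"ry":0,"rz":0,"gripper":0},{"dx":-0.064,"dy":0,"dz":-0.012,"rx":0,"ry":0,"rz":0,"gripper":0},{"dx":-0.072,"dy":0,"dz":-0.015,"rx":0,"ry":0,"rz":0,"gripper":0},{"dx":-0.08,"dy":0,"dz":-0.019,"rx":0,"ry":0,"rz":0,"gripper":0},{"dx":-0.085,"dy":0,"dz":-0.021,"rx":0,"ry":0,"rz":0,"gripper":0},{"dx":-0.085,"dy":0,"dz":-0.021,"rx":0,"ry":0,"rz":0,"gripper":0}]'
python3 - <<'E'
from h import *
where()
E
```

```text
time: 4.15
tool_pos: [0.4576, -0.209, 0.0837]
tool_rot: [-1.571, 0.0, 1.471]
contact_force: [-0.3, 0.3, -0.1]
opening: 0.0005
t 4.15 tester [ -66.1 -107.1] tip z 66.7 yaw 1.571 rp [-1.571  0.   ] F [-0.3  0.3 -0.1] open 0.0005 q6 -2.05
```

```bash
python3 -m creep '[{"dx":-0.002,"dy":0,"dz":-0.001,"rx":0,"ry":0,"rz":0,"gripper":0},{"dx":-0.004,"dy":0,"dz":-0.002,"rx":0,"ry":0,"rz":0,"gripper":0},{"dx":-0.005,"dy":0,"dz":-0.002,"rx":0,"ry":0,"rz":0,"gripper":0},{"dx":-0.005,"dy":0,"dz":-0.002,"rx":0,"ry":0,"rz":0,"gripper":0}]'
python3 - <<'E'
from h import *
from cell import read_camera
where()
for n in ('scene','top'):
    p,d=read_camera(n); cv2.imwrite(f"pics/{n}3.png",cv2.convertScaleAbs(p[:,:,::-1],alpha=1.6))
a=cv2.imread("pics/scene3.png")[180:360,100:290]; cv2.imwrite("pics/scene3c.png",cv2.resize(a,None,fx=3.3,fy=3.3,interpolation=cv2.INTER_CUBIC)[:600])
E
```

```text
time: 4.65
tool_pos: [0.459, -0.2137, 0.0837]
tool_rot: [-1.571, -0.0, 1.471]
contact_force: [0.4, -0.0, -0.3]
opening: 0.0007
t 4.65 tester [ -64.3 -111.6] tip z 66.7 yaw 1.571 rp [-1.571 -0.   ] F [ 0.4 -0.  -0.3] open 0.0007 q6 -2.06
```

View pics/scene3c.png

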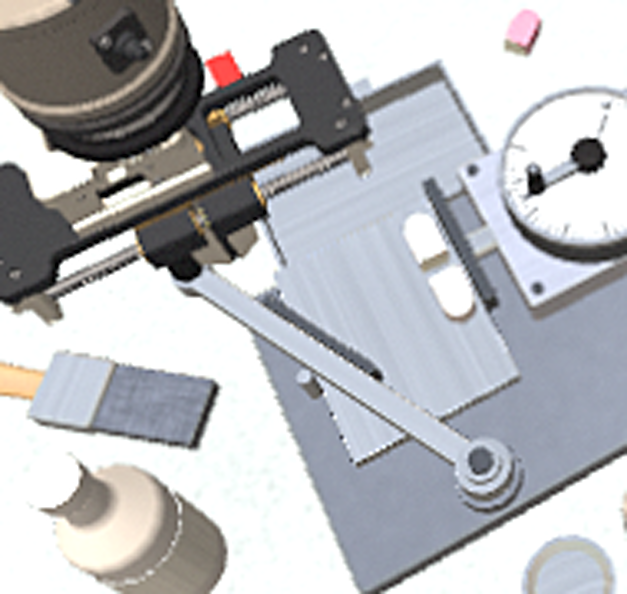

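The lever bar is nearly at the stop pin, crop (308,380). I'll keep pushing in small steps.

```bash
python3 -m creep '[{"dx":-0.001,"dy":0,"dz":0,"rx":0,"ry":0,"rz":0,"gripper":0},{"dx":-0.002,"dy":0,"dz":-0.001,"rx":0,"ry":0,"rz":0,"gripper":0},{"dx":-0.003,"dy":0,"dz":-0.001,"rx":0,"ry":0,"rz":0,"gripper":0},{"dx":-0.003,"dy":0,"dz":-0.001,"rx":0,"ry":0,"rz":0,"gripper":0}]'
```

```text
time: 5.25
tool_pos: [0.4595, -0.2163, 0.0837]
tool_rot: [-1.571, -0.001, 1.471]
contact_force: [1.2, 4.6, 1.4]
opening: 0.0004
```

```bash
python3 -m creep '[{"dx":-0.001,"dy":0,"dz":0,"rx":0,"ry":0,"rz":0,"gripper":0},{"dx":-0.001,"dy":0,"dz":0,"rx":0,"ry":0,"rz":0,"gripper":0}]'; python3 -c "
from h import *
where()"
```

```text
time: 5.5
tool_pos: [0.4595, -0.2165, 0.0837]
tool_rot: [-1.57, -0.002, 1.471]
contact_force: [3.4, 8.5, 3.0]
opening: 0.0006
t 5.5 tester [ -63.5 -114.3] tip z 66.7 yaw 1.571 rp [-1.57  -0.002] F [3.4 8.5 3. ] open 0.0006 q6 -2.06
```

The lever is on its stop: force rose to about 9 N with no further motion. Next I'll back off, lift and go behind the halves.

```bash
python3 -m creep '[{"dx":0.02,"dy":0,"dz":0,"rx":0,"ry":0,"rz":0,"gripper":0},{"dx":0.02,"dy":-0.06,"dz":0,"rx":0,"ry":0,"rz":0,"gripper":0},{"dx":0.02,"dy":-0.075,"dz":0,"rx":0,"ry":0,"rz":0,"gripper":0},{"dx":0.02,"dy":-0.075,"dz":0,"rx":0,"ry":0,"rz":0,"gripper":0}]'; python3 -c "
from h import *
where()
rel([(60,-14,140,0),(60,-14,43,0)])"
```

```text
time: 6.0
tool_pos: [0.462, -0.1977, 0.1598]
tool_rot: [-1.573, 0.002, 1.471]
contact_force: [0.4, -0.0, -0.2]
opening: 0.0005
t 6.0 tester [-62.9 -95.4] tip z 142.8 yaw 1.572 rp [-1.573  0.002] F [ 0.4 -0.  -0.2] open 0.0005 q6 -2.03
[0.0813, 0.003, -0.1229] [0.003, 1.572, 0.001] world [0.592, -0.129, 0.157]
[0.0815, 0.1, -0.1227] [0.003, 1.572, 0.001] world [0.592, -0.129, 0.06]
```

```bash
python3 -m creep '[{"dx":0.02,"dy":0,"dz":-0.03,"rx":0,"ry":0.17,"rz":0,"gripper":0},{"dx":0.04,"dy":0,"dz":-0.06,"rx":0,"ry":0.35,"rz":0,"gripper":0},{"dx":0.06,"dy":0,"dz":-0.09,"rx":0,"ry":0.52,"rz":0,"gripper":0},{"dx":0.081,"dy":0.003,"dz":-0.123,"rx":0,"ry":0.7,"rz":0,"gripper":0},{"dx":0.081,"dy":0.003,"dz":-0.123,"rx":0,"ry":0.87,"rz":0,"gripper":0},{"dx":0.081,"dy":0.003,"dz":-0.123,"rx":0,"ry":1.05,"rz":0,"gripper":0},{"dx":0.081,"dy":0.003,"dz":-0.123,"rx":0,"ry":1.22,"rz":0,"gripper":0},{"dx":0.081,"dy":0.003,"dz":-0.123,"rx":0,"ry":1.4,"rz":0,"gripper":0},{"dx":0.081,"dy":0.003,"dz":-0.123,"rx":0,"ry":1.571,"rz":0,"gripper":0},{"dx":0.081,"dy":0.003,"dz":-0.123,"rx":0,"ry":1.571,"rz":0,"gripper":0}]'; python3 - <<'E'
from h import *
where()
rel([(60,-14,43,0),(-52,-14,43,0)])
from cell import read_camera
for n in ('scene','top'):
    p,d=read_camera(n); cv2.imwrite(f"pics/{n}4.png",cv2.convertScaleAbs(p[:,:,::-1],alpha=1.6))
a=cv2.imread("pics/scene4.png")[180:360,130:320]; cv2.imwrite("pics/scene4c.png",cv2.resize(a,None,fx=3.3,fy=3.3,interpolation=cv2.INTER_CUBIC)[:600])
E
```

```text
time: 7.25
tool_pos: [0.5912, -0.1291, 0.1541]
tool_rot: [-1.57, 0.003, -0.098]
contact_force: [0.1, -0.4, -0.3]
opening: 0.0006
t 7.25 tester [ 58.8 -14.2] tip z 137.1 yaw 0.002 rp [-1.57   0.003] F [ 0.1 -0.4 -0.3] open 0.0006 q6 -0.24
[0.0014, 0.0941, 0.0002] [-0.0, 0.002, -0.003] world [0.592, -0.129, 0.06]
[-0.1106, 0.0943, 0.0004] [-0.0, 0.002, -0.003] world [0.481, -0.118, 0.06]
```

View pics/scene4c.png

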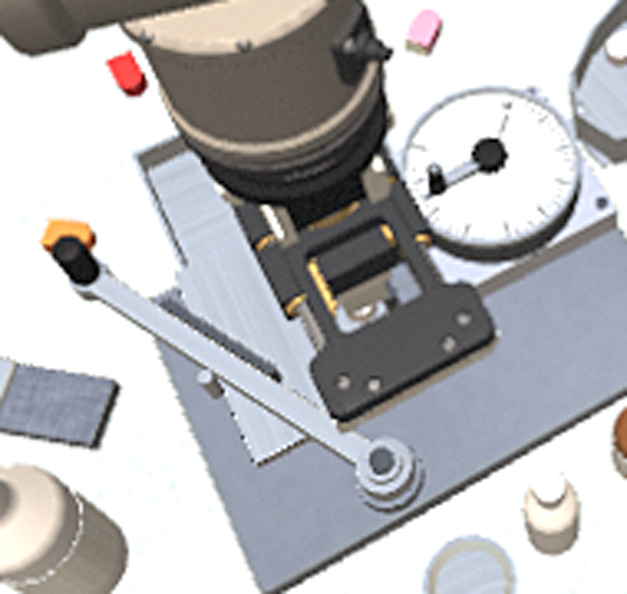

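View pics/top4.png

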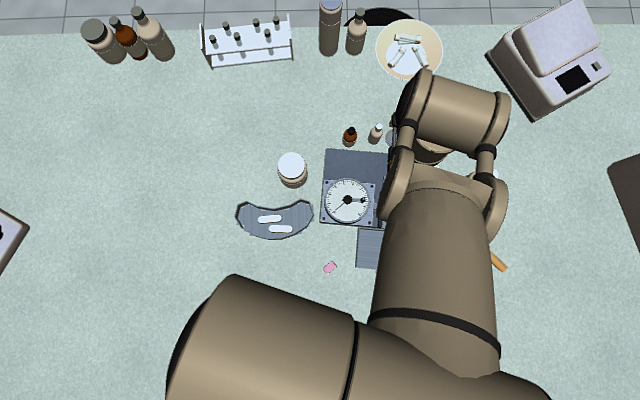

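The lever bar touches its stop pin, crop (207,383). The space behind the halves is clear, so I'll lower there.

```bash
python3 -m creep '[{"dx":0.002,"dy":0.04,"dz":0,"rx":0,"ry":0,"rz":0,"gripper":0},{"dx":0.002,"dy":0.075,"dz":0,"rx":0,"ry":0,"rz":0,"gripper":0},{"dx":0.002,"dy":0.088,"dz":0,"rx":0,"ry":0,"rz":0,"gripper":0},{"dx":0.002,"dy":0.092,"dz":0,"rx":0,"ry":0,"rz":0,"gripper":0},{"dx":0.002,"dy":0.092,"dz":0,"rx":0,"ry":0,"rz":0,"gripper":0}]'; python3 - <<'E'
from h import *
where()
E
```

```text
time: 7.98
tool_pos: [0.5945, -0.1299, 0.0646]
tool_rot: [-1.571, -0.002, -0.099]
contact_force: [0.2, 0.3, 0.3]
opening: 0.0004
t 7.97 tester [ 62.2 -14.7] tip z 47.6 yaw 0.001 rp [-1.571 -0.002] F [0.2 0.3 0.3] open 0.0004 q6 -0.24
```

```bash
python3 -m creep '[{"dx":0,"dy":0.004,"dz":0,"rx":0,"ry":0,"rz":0,"gripper":0},{"dx":-0.008,"dy":0.0045,"dz":0,"rx":0,"ry":0,"rz":0,"gripper":0},{"dx":-0.016,"dy":0.0045,"dz":0,"rx":0,"ry":0,"rz":0,"gripper":0},{"dx":-0.024,"dy":0.0045,"dz":0,"rx":0,"ry":0,"rz":0,"gripper":0},{"dx":-0.032,"dy":0.0045,"dz":0,"rx":0,"ry":0,"rz":0,"gripper":0},{"dx":-0.04,"dy":0.0045,"dz":0,"rx":0,"ry":0,"rz":0,"gripper":0},{"dx":-0.048,"dy":0.0045,"dz":0,"rx":0,"ry":0,"rz":0,"gripper":0},{"dx":-0.056,"dy":0.0045,"dz":0,"rx":0,"ry":0,"rz":0,"gripper":0}]'; python3 - <<'E'
from h import *
where()
from cell import read_camera
for n in ('scene',):
    p,d=read_camera(n); cv2.imwrite(f"pics/{n}5.png",cv2.convertScaleAbs(p[:,:,::-1],alpha=1.6))
a=cv2.imread("pics/scene5.png")[180:360,130:320]; cv2.imwrite("pics/scene5c.png",cv2.resize(a,None,fx=3.3,fy=3.3,interpolation=cv2.INTER_CUBIC)[:600])
E
```

```text
time: 8.98
tool_pos: [0.5377, -0.1241, 0.0593]
tool_rot: [-1.571, -0.0, -0.1]
contact_force: [0.6, 0.1, 0.8]
opening: 0.0006
t 8.97 tester [  5.1 -14.6] tip z 42.3 yaw 0.0 rp [-1.571 -0.   ] F [0.6 0.1 0.8] open 0.0006 q6 -0.27
```

View pics/scene5c.png

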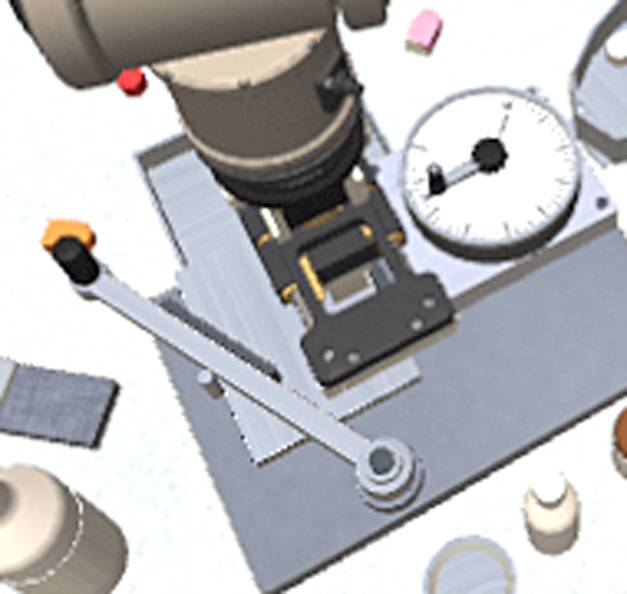

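Nothing was left behind on the platform that I can see, and the reset post is untouched. I'll carry on forward over the edge.

```bash
python3 -m creep '[{"dx":-0.008,"dy":0,"dz":0,"rx":0,"ry":0,"rz":0,"gripper":0},{"dx":-0.016,"dy":0,"dz":0,"rx":0,"ry":0,"rz":0,"gripper":0},{"dx":-0.024,"dy":0,"dz":0,"rx":0,"ry":0,"rz":0,"gripper":0},{"dx":-0.031,"dy":0,"dz":0,"rx":0,"ry":0,"rz":0,"gripper":0},{"dx":-0.038,"dy":0,"dz":0,"rx":0,"ry":0,"rz":0,"gripper":0},{"dx":-0.045,"dy":0,"dz":0,"rx":0,"ry":0,"rz":0,"gripper":0},{"dx":-0.052,"dy":0,"dz":0,"rx":0,"ry":0,"rz":0,"gripper":0},{"dx":-0.058,"dy":0,"dz":0,"rx":0,"ry":0,"rz":0,"gripper":0},{"dx":-0.064,"dy":0,"dz":0,"rx":0,"ry":0,"rz":0,"gripper":0},{"dx":-0.064,"dy":0,"dz":0,"rx":0,"ry":0,"rz":0,"gripper":0}]'; python3 - <<'E'
from h import *
where()
E
python3 -m creep '[{"dx":0,"dy":-0.06,"dz":0,"rx":0,"ry":0,"rz":0,"gripper":0},{"dx":0,"dy":-0.11,"dz":0,"rx":0,"ry":0,"rz":0,"gripper":0},{"dx":0.06,"dy":-0.12,"dz":0,"rx":0,"ry":0,"rz":0,"gripper":0},{"dx":0.12,"dy":-0.12,"dz":0,"rx":0,"ry":0,"rz":0,"gripper":0},{"dx":0.18,"dy":-0.12,"dz":0,"rx":0,"ry":0,"rz":0,"gripper":0},{"dx":0.18,"dy":-0.12,"dz":0,"rx":0,"ry":0,"rz":0,"gripper":0}]'; python3 - <<'E'
from h import *
where()
from cell import read_camera
for n in ('scene','top'):
    p,d=read_camera(n); cv2.imwrite(f"pics/{n}6.png",cv2.convertScaleAbs(p[:,:,::-1],alpha=1.6))
a=cv2.imread("pics/scene6.png")[180:360,130:320]; cv2.imwrite("pics/scene6c.png",cv2.resize(a,None,fx=3.3,fy=3.3,interpolation=cv2.INTER_CUBIC)[:600])
E
```

```text
time: 10.28
tool_pos: [0.474, -0.1177, 0.0592]
tool_rot: [-1.571, 0.0, -0.1]
contact_force: [0.5, -0.3, 0.1]
opening: 0.0006
t 10.28 tester [-58.9 -14.5] tip z 42.2 yaw 0.0 rp [-1.571  0.   ] F [ 0.5 -0.3  0.1] open 0.0006 q6 -0.3
time: 11.02
tool_pos: [0.6563, -0.1358, 0.1765]
tool_rot: [-1.57, 0.001, -0.099]
contact_force: [0.2, 0.1, -0.8]
opening: 0.0005
t 11.03 tester [124.3 -14.4] tip z 159.5 yaw 0.001 rp [-1.57e+00  1.00e-03] F [ 0.2  0.1 -0.8] open 0.0005 q6 -0.22
```

View pics/scene6c.png

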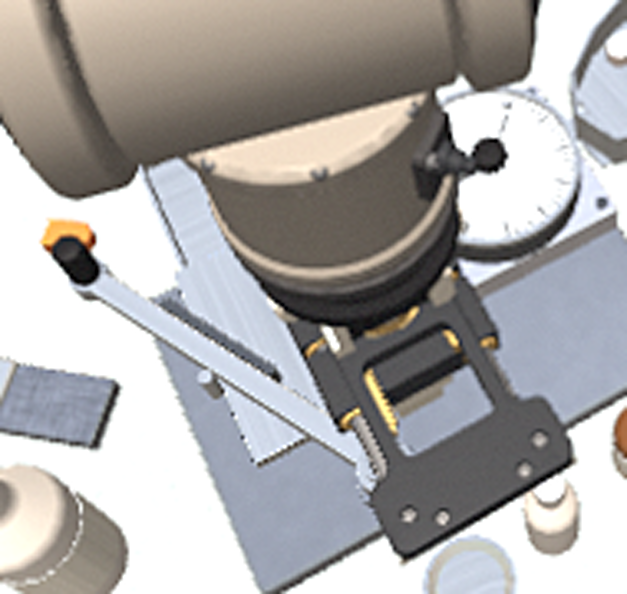

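View pics/top6.png

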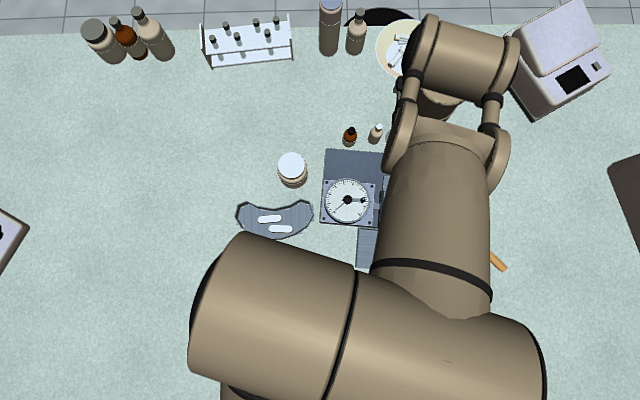

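```bash
python3 -m creep '[{"dx":-0.02,"dy":0,"dz":0.05,"rx":0,"ry":0.18,"rz":0,"gripper":0},{"dx":-0.04,"dy":0,"dz":0.1,"rx":0,"ry":0.36,"rz":0,"gripper":0},{"dx":-0.06,"dy":0,"dz":0.15,"rx":0,"ry":0.54,"rz":0,"gripper":0},{"dx":-0.08,"dy":0,"dz":0.2,"rx":0,"ry":0.72,"rz":0,"gripper":0},{"dx":-0.1,"dy":0,"dz":0.25,"rx":0,"ry":0.9,"rz":0,"gripper":0},{"dx":-0.1,"dy":0,"dz":0.28,"rx":0,"ry":1.08,"rz":0,"gripper":0},{"dx":-0.1,"dy":0,"dz":0.28,"rx":0,"ry":1.08,"rz":0,"gripper":0}]'; python3 - <<'E'
from h import *
where()
from cell import read_camera
for n in ('scene','top'):
    p,d=read_camera(n); cv2.imwrite(f"pics/{n}7.png",cv2.convertScaleAbs(p[:,:,::-1],alpha=1.6))
a=cv2.imread("pics/scene7.png")[180:360,130:320]; cv2.imwrite("pics/scene7c.png",cv2.resize(a,None,fx=3.3,fy=3.3,interpolation=cv2.INTER_CUBIC)[:600])
a=cv2.imread("pics/top7.png")[140:290,300:450]; cv2.imwrite("pics/top7c.png",cv2.resize(a,(600,600),interpolation=cv2.INTER_CUBIC))
E
```

```text
time: 12.0
tool_pos: [0.5805, 0.1545, 0.1802]
tool_rot: [-1.57, -0.0, -1.177]
contact_force: [-0.9, -0.9, -0.1]
opening: -0.0001
t 12.0 tester [ 19.8 266.9] tip z 163.2 yaw -1.077 rp [-1.57 -0.  ] F [-0.9 -0.9 -0.1] open -0.0001 q6 1.31
```

View pics/scene7c.png

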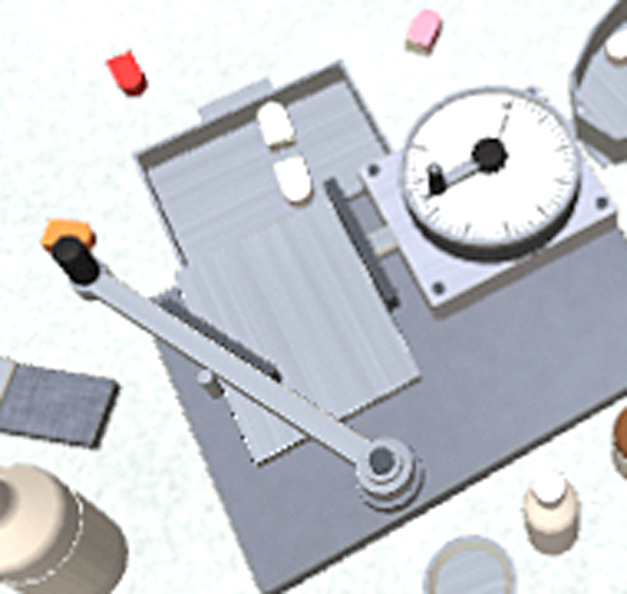

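View pics/top7c.png

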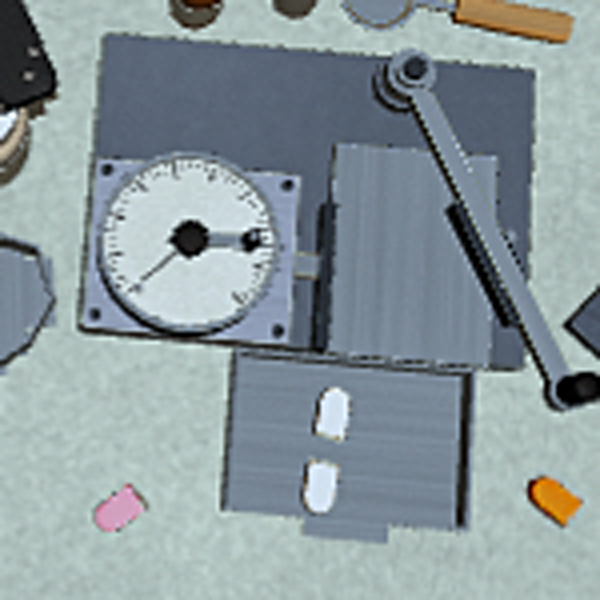

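```bash
python3 - <<'E'
from h import *
from cell import read_camera
cr=lambda P,s,o:(np.array(P,float)+.5)/s-.5+np.array(o)
c=get_calibration('top');f=R.from_euler('xyz',c['rotation']).as_matrix()
p,d=read_camera('top')
def pt(n,u,v,d):
    c=get_calibration(n);fw=R.from_euler('xyz',c['rotation']).as_matrix()[:,2]
    o,r=rays(n,[(u,v)]);w=o+r[0]*d[int(round(v)),int(round(u))]/(r[0]@fw)
    return np.round(np.r_[RT.T@(w[:2]-O),w[2]]*1e3,1)
for q in [(332,400),(332,415),(332,430),(320,470),(320,487),(320,505),(280,470)]:
    print(q,pt('top',*cr(q,4,(300,140)),d))
for (u,v) in [(cr((254,238),4,(300,140)))]: print('post',pt('top',u,v,d))
P=plane('top',[cr((580,385),4,(300,140))],.09)[0];t=RT.T@(P[:2]-O)*1e3;print('grip',t,'q',.5-np.arctan2(-40-t[1],120-t[0]))
P=plane('scene',[cr((70,243),3.3,(130,180))],.096)[0];t=RT.T@(P[:2]-O)*1e3;print('grip',t,'q',.5-np.arctan2(-40-t[1],120-t[0]))
a=np.radians(-93);k=18+2
print('start');rel([(34*np.cos(a)+k*np.sin(a),88+34*np.sin(a)-k*np.cos(a),z,-1.571) for z in(150,101)])
E
```

```text
(332, 400) [-78.  -11.   21.5]
(332, 415) [-87.  -11.8  19.6]
(332, 430) [-96.  -12.4  19.1]
(320, 470) [-120.8   -6.1   21.8]
(320, 487) [-130.9   -6.8   21.4]
(320, 505) [-141.6   -7.1   23.4]
(280, 470) [-122.5   16.3   10.6]
post [  0.6  53.3 111.5]
grip [ -63.36373424 -137.4914093 ] q 0.011328292427919273
grip [ -66.14429777 -137.12612438] q 0.019081639826288854
start
[0.164, 0.0127, -0.1366] [-0.0, 0.493, 0.0] world [0.518, -0.052, 0.167]
[0.164, 0.0617, -0.1366] [-0.0, 0.493, 0.0] world [0.518, -0.052, 0.118]
```

Both halves lie flat on the tray floor, tops near z 20 mm at tester x -87 and -131. The lever reads about 0.01 rad. Next is the reset post, at tester (1,53).

```bash
python3 -m creep '[{"dx":0.04,"dy":0,"dz":-0.034,"rx":0,"ry":0.15,"rz":0,"gripper":0},{"dx":0.08,"dy":0.005,"dz":-0.068,"rx":0,"ry":0.3,"rz":0,"gripper":0},{"dx":0.12,"dy":0.01,"dz":-0.1,"rx":0,"ry":0.45,"rz":0,"gripper":0},{"dx":0.164,"dy":0.013,"dz":-0.137,"rx":0,"ry":0.493,"rz":0,"gripper":0},{"dx":0.164,"dy":0.013,"dz":-0.137,"rx":0,"ry":0.493,"rz":0,"gripper":0},{"dx":0.164,"dy":0.013,"dz":-0.137,"rx":0,"ry":0.493,"rz":0,"gripper":0},{"dx":0.164,"dy":0.03,"dz":-0.137,"rx":0,"ry":0.493,"rz":0,"gripper":0},{"dx":0.164,"dy":0.045,"dz":-0.137,"rx":0,"ry":0.493,"rz":0,"gripper":0},{"dx":0.164,"dy":0.062,"dz":-0.137,"rx":0,"ry":0.493,"rz":0,"gripper":0},{"dx":0.164,"dy":0.062,"dz":-0.137,"rx":0,"ry":0.493,"rz":0,"gripper":0}]'; python3 - <<'E'
from h import *
where()
from cell import read_camera
for n in ('scene',):
    p,d=read_camera(n); cv2.imwrite(f"pics/{n}8.png",cv2.convertScaleAbs(p[:,:,::-1],alpha=1.6))
a=cv2.imread("pics/scene8.png")[180:360,160:350]; cv2.imwrite("pics/scene8c.png",cv2.resize(a,None,fx=3.3,fy=3.3,interpolation=cv2.INTER_CUBIC)[:600])
E
```

```text
time: 13.4
tool_pos: [0.517, -0.05, 0.1159]
tool_rot: [-1.574, 0.001, -1.671]
contact_force: [0.0, 0.3, 0.2]
opening: 0.0005
t 13.4 tester [-22.9  57.1] tip z 98.9 yaw -1.571 rp [-1.574e+00  1.000e-03] F [0.  0.3 0.2] open 0.0005 q6 1.43
```

View pics/scene8c.png

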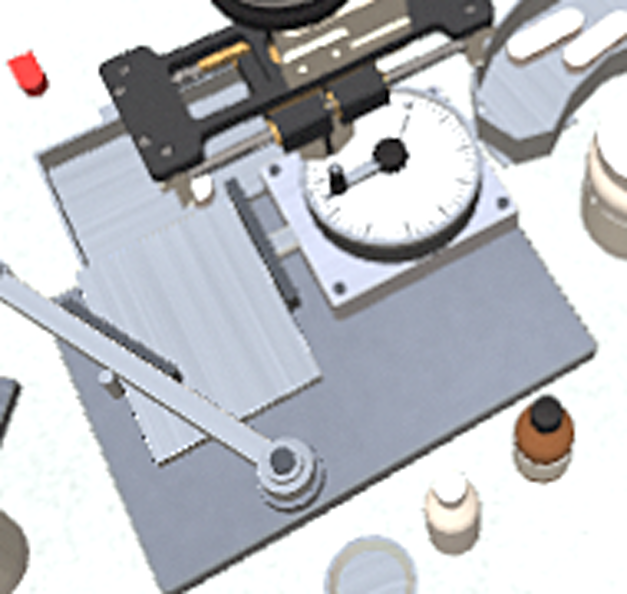

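The closed fingertip stands just front of the post, crop (337,180), and is clear to push counter-clockwise. I'll work out the arc.

```bash
cat >> h.py <<'E'
def arc(As,k=14.5,r=34,z=101):
    out=[]
    for A in As:
        a=np.radians(A);out.append((r*np.cos(a)+k*np.sin(a),88+r*np.sin(a)-k*np.cos(a),z,a))
    rel(out)
E
python3 -c "
from h import *
arc(range(-90,20,6))"
```

```text
[0.0029, -0.0013, 0.0077] [0.001, -0.001, -0.0] world [0.525, -0.054, 0.118]
[0.0042, -0.0013, 0.0114] [0.001, -0.105, -0.0] world [0.529, -0.056, 0.118]
[0.0051, -0.0013, 0.0151] [0.001, -0.21, -0.001] world [0.532, -0.057, 0.118]
[0.0057, -0.0013, 0.019] [0.001, -0.315, -0.001] world [0.536, -0.058, 0.118]
[0.0058, -0.0013, 0.0228] [0.001, -0.42, -0.001] world [0.54, -0.058, 0.118]
[0.0056, -0.0013, 0.0267] [0.001, -0.524, -0.001] world [0.544, -0.058, 0.118]
[0.0049, -0.0013, 0.0305] [0.001, -0.629, -0.001] world [0.548, -0.058, 0.118]
[0.0038, -0.0013, 0.0342] [0.001, -0.734, -0.001] world [0.551, -0.058, 0.118]
[0.0024, -0.0013, 0.0378] [0.001, -0.839, -0.001] world [0.555, -0.056, 0.118]
[0.0006, -0.0013, 0.0412] [0.001, -0.943, -0.001] world [0.559, -0.055, 0.118]
[-0.0016, -0.0013, 0.0444] [0.001, -1.048, -0.001] world [0.562, -0.053, 0.118]
[-0.0041, -0.0013, 0.0474] [0.001, -1.153, -0.001] world [0.565, -0.051, 0.118]
[-0.0069, -0.0013, 0.0501] [0.001, -1.257, -0.001] world [0.568, -0.049, 0.118]
[-0.0099, -0.0013, 0.0525] [0.001, -1.362, -0.001] world [0.571, -0.046, 0.118]
[-0.0132, -0.0013, 0.0545] [0.001, -1.467, -0.001] world [0.573, -0.043, 0.118]
[-0.0167, -0.0013, 0.0562] [0.001, -1.572, -0.001] world [0.575, -0.039, 0.118]
[-0.0203, -0.0013, 0.0576] [0.001, -1.676, -0.001] world [0.577, -0.036, 0.118]
[-0.024, -0.0013, 0.0585] [0.001, -1.781, -0.002] world [0.578, -0.032, 0.118]
[-0.0279, -0.0013, 0.059] [0.001, -1.886, -0.002] world [0.579, -0.028, 0.118]
```

```bash
python3 -m creep '[{"dx":0.002,"dy":0,"dz":0.005,"rx":0,"ry":0,"rz":0,"gripper":0},{"dx":0.003,"dy":0,"dz":0.008,"rx":0,"ry":0,"rz":0,"gripper":0},{"dx":0.004,"dy":0,"dz":0.011,"rx":0,"ry":-0.105,"rz":0,"gripper":0},{"dx":0.005,"dy":0,"dz":0.015,"rx":0,"ry":-0.21,"rz":0,"gripper":0},{"dx":0.006,"dy":0,"dz":0.019,"rx":0,"ry":-0.315,"rz":0,"gripper":0},{"dx":0.006,"dy":0,"dz":0.023,"rx":0,"ry":-0.42,"rz":0,"gripper":0},{"dx":0.006,"dy":0,"dz":0.027,"rx":0,"ry":-0.525,"rz":0,"gripper":0},{"dx":0.005,"dy":0,"dz":0.0305,"rx":0,"ry":-0.63,"rz":0,"gripper":0},{"dx":0.004,"dy":0,"dz":0.034,"rx":0,"ry":-0.735,"rz":0,"gripper":0},{"dx":0.0025,"dy":0,"dz":0.038,"rx":0,"ry":-0.84,"rz":0,"gripper":0},{"dx":0.0005,"dy":0,"dz":0.041,"rx":0,"ry":-0.945,"rz":0,"gripper":0},{"dx":-0.0015,"dy":0,"dz":0.0445,"rx":0,"ry":-1.05,"rz":0,"gripper":0},{"dx":-0.004,"dy":0,"dz":0.0475,"rx":0,"ry":-1.155,"rz":0,"gripper":0},{"dx":-0.007,"dy":0,"dz":0.05,"rx":0,"ry":-1.26,"rz":0,"gripper":0},{"dx":-0.01,"dy":0,"dz":0.0525,"rx":0,"ry":-1.365,"rz":0,"gripper":0},{"dx":-0.013,"dy":0,"dz":0.0545,"rx":0,"ry":-1.47,"rz":0,"gripper":0},{"dx":-0.0165,"dy":0,"dz":0.056,"rx":0,"ry":-1.57,"rz":0,"gripper":0},{"dx":-0.02,"dy":0,"dz":0.0575,"rx":0,"ry":-1.675,"rz":0,"gripper":0},{"dx":-0.024,"dy":0,"dz":0.0585,"rx":0,"ry":-1.78,"rz":0,"gripper":0},{"dx":-0.028,"dy":0,"dz":0.059,"rx":0,"ry":-1.885,"rz":0,"gripper":0}]'; python3 - <<'E'
from h import *
where()
arc(range(18,121,6))
from cell import read_camera
for n in ('scene','top'):
    p,d=read_camera(n); cv2.imwrite(f"pics/{n}9.png",cv2.convertScaleAbs(p[:,:,::-1],alpha=1.6))
a=cv2.imread("pics/scene9.png")[180:360,160:350]; cv2.imwrite("pics/scene9c.png",cv2.resize(a,None,fx=3.3,fy=3.3,interpolation=cv2.INTER_CUBIC)[:600])
E
```

```text
time: 15.95
tool_pos: [0.5799, -0.0294, 0.1177]
tool_rot: [-1.571, -0.001, 0.215]
contact_force: [-0.6, -0.4, 0.4]
opening: 0.0004
t 15.95 tester [37.6 83.9] tip z 100.7 yaw 0.316 rp [-1.571e+00 -1.000e-03] F [-0.6 -0.4  0.4] open 0.0004 q6 -0.4
[-0.0005, -0.0003, 0.001] [0.001, 0.001, 0.001] world [0.579, -0.028, 0.118]
[0.0009, -0.0003, 0.0046] [0.001, -0.103, 0.001] world [0.58, -0.025, 0.118]
[0.0018, -0.0003, 0.0084] [0.001, -0.208, 0.001] world [0.58, -0.021, 0.118]
[0.0024, -0.0003, 0.0122] [0.001, -0.313, 0.001] world [0.58, -0.017, 0.118]
[0.0025, -0.0003, 0.0161] [0.001, -0.418, 0.001] world [0.579, -0.013, 0.118]
[0.0023, -0.0003, 0.0199] [0.001, -0.522, 0.001] world [0.578, -0.009, 0.118]
[0.0016, -0.0003, 0.0238] [0.001, -0.627, 0.001] world [0.576, -0.006, 0.118]
[0.0005, -0.0003, 0.0275] [0.001, -0.732, 0.001] world [0.575, -0.002, 0.118]
[-0.0009, -0.0003, 0.0311] [0.001, -0.836, 0.001] world [0.572, 0.001, 0.118]
[-0.0027, -0.0003, 0.0345] [0.001, -0.941, 0.001] world [0.57, 0.004, 0.118]
[-0.0049, -0.0003, 0.0377] [0.001, -1.046, 0.0] world [0.567, 0.006, 0.118]
[-0.0073, -0.0003, 0.0407] [0.001, -1.151, 0.0] world [0.564, 0.009, 0.118]
[-0.0101, -0.0003, 0.0434] [0.001, -1.255, 0.0] world [0.561, 0.011, 0.118]
[-0.0132, -0.0003, 0.0458] [0.001, -1.36, 0.0] world [0.557, 0.013, 0.118]
[-0.0164, -0.0003, 0.0478] [0.001, -1.465, 0.0] world [0.554, 0.014, 0.118]
[-0.0199, -0.0003, 0.0495] [0.001, -1.569, 0.0] world [0.55, 0.015, 0.118]
[-0.0235, -0.0003, 0.0509] [0.001, -1.674, 0.0] world [0.546, 0.015, 0.118]
[-0.0273, -0.0003, 0.0518] [0.001, -1.779, 0.0] world [0.542, 0.015, 0.118]
```

View pics/scene9c.png

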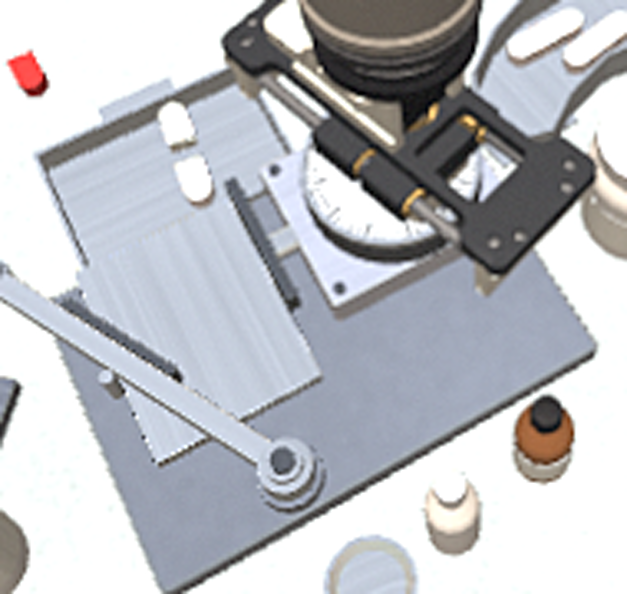

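View pics/top9.png

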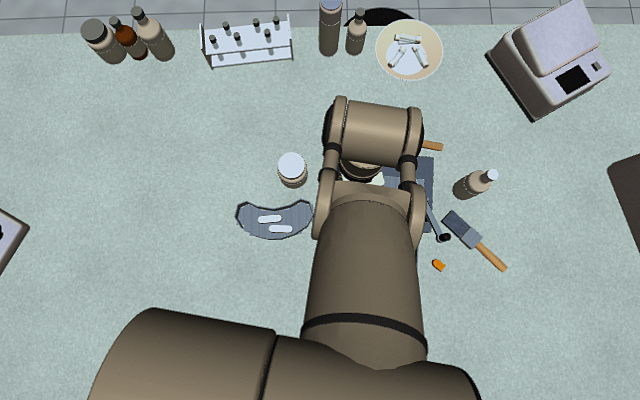

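The post has left its old place and is hidden behind the hand, so the arm is turning. I'll continue to about 120°.

```bash
python3 -m creep '[{"dx":0.001,"dy":0,"dz":0.0045,"rx":0,"ry":-0.105,"rz":0,"gripper":0},{"dx":0.002,"dy":0,"dz":0.0085,"rx":0,"ry":-0.21,"rz":0,"gripper":0},{"dx":0.0025,"dy":0,"dz":0.012,"rx":0,"ry":-0.315,"rz":0,"gripper":0},{"dx":0.0025,"dy":0,"dz":0.016,"rx":0,"ry":-0.42,"rz":0,"gripper":0},{"dx":0.0025,"dy":0,"dz":0.02,"rx":0,"ry":-0.525,"rz":0,"gripper":0},{"dx":0.0015,"dy":0,"dz":0.024,"rx":0,"ry":-0.63,"rz":0,"gripper":0},{"dx":0.0005,"dy":0,"dz":0.0275,"rx":0,"ry":-0.735,"rz":0,"gripper":0},{"dx":-0.001,"dy":0,"dz":0.031,"rx":0,"ry":-0.84,"rz":0,"gripper":0},{"dx":-0.0025,"dy":0,"dz":0.0345,"rx":0,"ry":-0.945,"rz":0,"gripper":0},{"dx":-0.005,"dy":0,"dz":0.0375,"rx":0,"ry":-1.05,"rz":0,"gripper":0},{"dx":-0.0075,"dy":0,"dz":0.0405,"rx":0,"ry":-1.15,"rz":0,"gripper":0},{"dx":-0.01,"dy":0,"dz":0.0435,"rx":0,"ry":-1.255,"rz":0,"gripper":0},{"dx":-0.013,"dy":0,"dz":0.046,"rx":0,"ry":-1.36,"rz":0,"gripper":0},{"dx":-0.0165,"dy":0,"dz":0.048,"rx":0,"ry":-1.465,"rz":0,"gripper":0},{"dx":-0.02,"dy":0,"dz":0.0495,"rx":0,"ry":-1.57,"rz":0,"gripper":0},{"dx":-0.0235,"dy":0,"dz":0.051,"rx":0,"ry":-1.675,"rz":0,"gripper":0},{"dx":-0.0235,"dy":0,"dz":0.051,"rx":0,"ry":-1.675,"rz":0,"gripper":0}]'; python3 - <<'E'
from h import *
where()
arc([114,117,120,123,126,128,130,132,134,136,138])
E
```

```text
time: 18.18
tool_pos: [0.5459, 0.0156, 0.1175]
tool_rot: [-1.571, 0.0, 1.884]
contact_force: [0.1, -0.3, 0.5]
opening: 0.0006
t 18.18 tester [ -0.8 125.3] tip z 100.5 yaw 1.984 rp [-1.571  0.   ] F [ 0.1 -0.3  0.5] open 0.0006 q6 -2.0
[-0.0004, -0.0005, -0.0] [0.001, -0.005, -0.0] world [0.546, 0.015, 0.118]
[0.0003, -0.0005, 0.0018] [0.001, -0.058, -0.0] world [0.544, 0.015, 0.118]
[0.0009, -0.0005, 0.0036] [0.001, -0.11, -0.0] world [0.542, 0.015, 0.118]
[0.0014, -0.0005, 0.0055] [0.001, -0.162, -0.0] world [0.54, 0.015, 0.118]
[0.0019, -0.0005, 0.0074] [0.001, -0.215, -0.0] world [0.538, 0.015, 0.118]
[0.0021, -0.0005, 0.0087] [0.001, -0.25, -0.0] world [0.537, 0.015, 0.118]
[0.0022, -0.0005, 0.0099] [0.001, -0.285, -0.0] world [0.536, 0.015, 0.118]
[0.0024, -0.0005, 0.0112] [0.001, -0.32, -0.0] world [0.534, 0.014, 0.118]
[0.0025, -0.0005, 0.0125] [0.001, -0.354, -0.0] world [0.533, 0.014, 0.118]
[0.0025, -0.0005, 0.0138] [0.001, -0.389, -0.0] world [0.532, 0.014, 0.118]
[0.0025, -0.0005, 0.0151] [0.001, -0.424, -0.0] world [0.531, 0.013, 0.118]
```

```bash
python3 -m creep '[{"dx":0.0005,"dy":0,"dz":0.002,"rx":0,"ry":-0.055,"rz":0,"gripper":0},{"dx":0.001,"dy":0,"dz":0.0035,"rx":0,"ry":-0.11,"rz":0,"gripper":0},{"dx":0.0015,"dy":0,"dz":0.0055,"rx":0,"ry":-0.16,"rz":0,"gripper":0},{"dx":0.002,"dy":0,"dz":0.0075,"rx":0,"ry":-0.215,"rz":0,"gripper":0},{"dx":0.002,"dy":0,"dz":0.0087,"rx":0,"ry":-0.25,"rz":0,"gripper":0},{"dx":0.002,"dy":0,"dz":0.0087,"rx":0,"ry":-0.25,"rz":0,"gripper":0}]'
python3 -m creep '[{"dx":0,"dy":0,"dz":0.001,"rx":0,"ry":-0.03,"rz":0,"gripper":0},{"dx":0.0005,"dy":0,"dz":0.002,"rx":0,"ry":-0.06,"rz":0,"gripper":0},{"dx":0.0005,"dy":0,"dz":0.002,"rx":0,"ry":-0.06,"rz":0,"gripper":0}]'
python3 -c "
from h import *
where()"
```

```text
time: 18.92
tool_pos: [0.537, 0.0149, 0.1174]
tool_rot: [-1.571, 0.0, 2.135]
contact_force: [0.3, -1.1, 0.2]
opening: 0.0004
time: 19.3
tool_pos: [0.5348, 0.0143, 0.1172]
tool_rot: [-1.571, 0.0, 2.197]
contact_force: [0.3, 1.0, 0.6]
opening: 0.0008
t 19.3 tester [-11.6 122.9] tip z 100.2 yaw 2.297 rp [-1.571  0.   ] F [0.3 1.  0.6] open 0.0008 q6 -2.31
```

```bash
for i in 1; do :; done; python3 -m creep '[{"dx":0,"dy":0,"dz":0.0005,"rx":0,"ry":-0.015,"rz":0,"gripper":0},{"dx":0,"dy":0,"dz":0.001,"rx":0,"ry":-0.03,"rz":0,"gripper":0},{"dx":0,"dy":0,"dz":0.001,"rx":0,"ry":-0.03,"rz":0,"gripper":0}]'
python3 - <<'E'
from h import *
where()
from cell import status,read_camera
s=status.observe();print('tool F',R.from_euler('xyz',s['tool_rot']).inv().apply(s['contact_force']))
p,d=read_camera('scene'); cv2.imwrite("pics/scene10.png",cv2.convertScaleAbs(p[:,:,::-1],alpha=1.6))
a=cv2.imread("pics/scene10.png")[160:280,200:350]; cv2.imwrite("pics/scene10c.png",cv2.resize(a,None,fx=5,fy=5,interpolation=cv2.INTER_CUBIC))
E
```

```text
time: 19.68
tool_pos: [0.5339, 0.0138, 0.1172]
tool_rot: [-1.571, -0.0, 2.227]
contact_force: [0.4, -0.3, 0.7]
opening: 0.0003
t 19.68 tester [-12.5 122.2] tip z 100.2 yaw 2.327 rp [-1.571 -0.   ] F [ 0.4 -0.3  0.7] open 0.0003 q6 -2.35
tool F [-0.51024354 -0.73215923 -0.10717889]
```

View pics/scene10c.png

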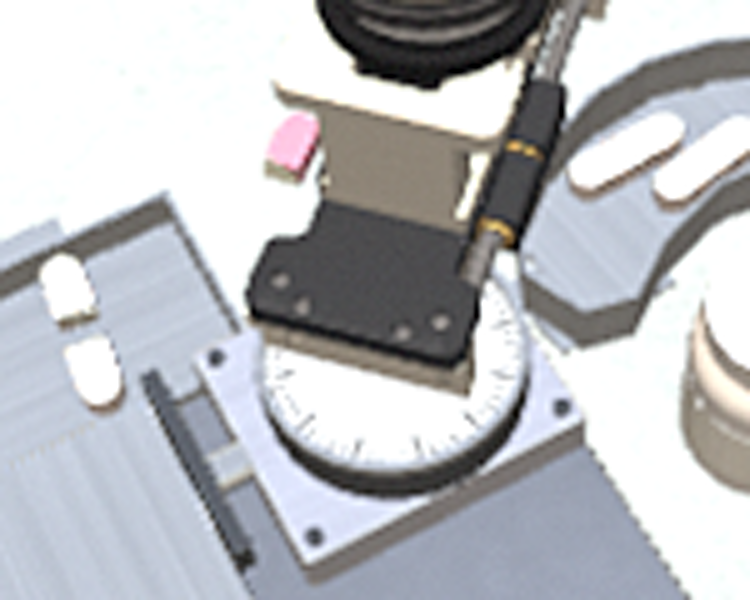

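The post is hidden and the force is still low. I'll continue in 1 mm steps.

```bash
cat > f.py <<'E'
from h import *
from cell import status
where();s=status.observe();print('tool F',np.round(R.from_euler('xyz',s['tool_rot']).inv().apply(s['contact_force']),1))
E
python3 -m creep '[{"dx":0,"dy":0,"dz":0.0005,"rx":0,"ry":0,"rz":0,"gripper":0},{"dx":0,"dy":0,"dz":0.001,"rx":0,"ry":0,"rz":0,"gripper":0},{"dx":0,"dy":0,"dz":0.001,"rx":0,"ry":0,"rz":0,"gripper":0}]' >/dev/null; python3 f.py
python3 -m creep '[{"dx":0,"dy":0,"dz":0.0005,"rx":0,"ry":0,"rz":0,"gripper":0},{"dx":0,"dy":0,"dz":0.001,"rx":0,"ry":0,"rz":0,"gripper":0},{"dx":0,"dy":0,"dz":0.001,"rx":0,"ry":0,"rz":0,"gripper":0}]' >/dev/null; python3 f.py
```

```text
t 20.1 tester [-13.1 121.6] tip z 100.2 yaw 2.327 rp [-1.571 -0.   ] F [1.  0.9 0.4] open 0.0003 q6 -2.35
tool F [ 0.1 -0.4 -1.4]
t 20.48 tester [-13.4 121.2] tip z 100.3 yaw 2.327 rp [-1.572  0.   ] F [ 3.6  3.6 -0.6] open 0.0003 q6 -2.35
tool F [ 0.7  0.7 -5. ]
```

The force stepped to 5 N and motion stopped. The geometry puts the arm at about 134.9°, which is the zero stop. I'll back off, lift and look.

```bash
python3 -m creep '[{"dx":0,"dy":0,"dz":-0.01,"rx":0,"ry":0,"rz":0,"gripper":0},{"dx":0,"dy":0,"dz":-0.015,"rx":0,"ry":0,"rz":0,"gripper":0},{"dx":0,"dy":-0.05,"dz":-0.015,"rx":0,"ry":0,"rz":0,"gripper":0},{"dx":0,"dy":-0.1,"dz":-0.015,"rx":0,"ry":0,"rz":0,"gripper":0},{"dx":0,"dy":-0.1,"dz":-0.015,"rx":0,"ry":0,"rz":0,"gripper":0}]'; python3 - <<'E'
from h import *
where();rel([(-20,300,200,2.327)])
E
```

```text
time: 21.1
tool_pos: [0.5464, 0.0215, 0.2212]
tool_rot: [-1.576, 0.006, 2.227]
contact_force: [0.4, -0.6, 0.4]
opening: 0.0006
t 21.1 tester [ -0.8 131.2] tip z 204.2 yaw 2.328 rp [-1.576  0.006] F [ 0.4 -0.6  0.4] open 0.0006 q6 -2.33
[0.1359, 0.004, -0.1019] [0.006, 0.001, -0.006] world [0.544, 0.191, 0.217]
```

```bash
python3 -m creep '[{"dx":0.04,"dy":0,"dz":-0.03,"rx":0,"ry":0,"rz":0,"gripper":0},{"dx":0.09,"dy":0,"dz":-0.07,"rx":0,"ry":0,"rz":0,"gripper":0},{"dx":0.14,"dy":0,"dz":-0.105,"rx":0,"ry":0,"rz":0,"gripper":0},{"dx":0.18,"dy":0,"dz":-0.13,"rx":0,"ry":0,"rz":0,"gripper":0},{"dx":0.18,"dy":0,"dz":-0.13,"rx":0,"ry":0,"rz":0,"gripper":0}]' ; python3 - <<'E'
from h import *
where()
from cell import read_camera
for n in ('scene','top'):
    p,d=read_camera(n); cv2.imwrite(f"pics/{n}11.png",cv2.convertScaleAbs(p[:,:,::-1],alpha=1.6))
a=cv2.imread("pics/scene11.png")[180:360,130:320]; cv2.imwrite("pics/scene11c.png",cv2.resize(a,None,fx=3.3,fy=3.3,interpolation=cv2.INTER_CUBIC)[:600])
a=cv2.imread("pics/top11.png")[140:290,300:450]; cv2.imwrite("pics/top11c.png",cv2.resize(a,(600,600),interpolation=cv2.INTER_CUBIC))
E
```

```text
time: 21.72
tool_pos: [0.5362, 0.2466, 0.2157]
tool_rot: [-1.569, -0.001, 2.232]
contact_force: [0.2, -0.3, 0.6]
opening: 0.0005
t 21.73 tester [-33.5 354.1] tip z 198.7 yaw 2.332 rp [-1.569e+00 -1.000e-03] F [ 0.2 -0.3  0.6] open 0.0005 q6 -1.93
```

View pics/scene11c.png

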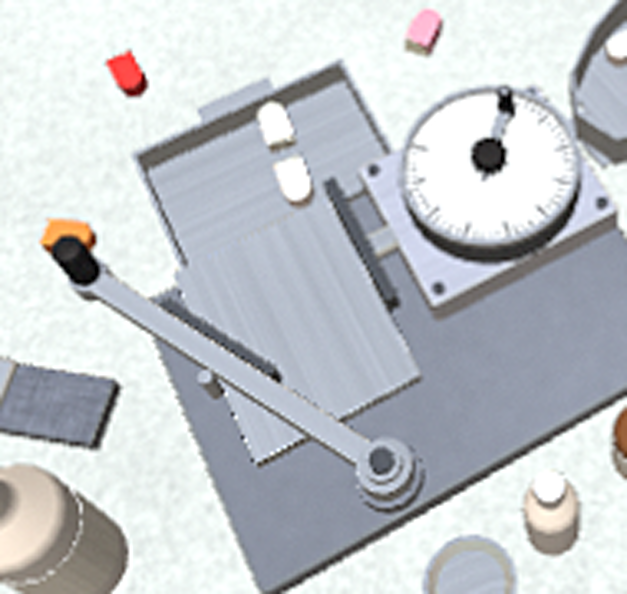

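View pics/top11c.png

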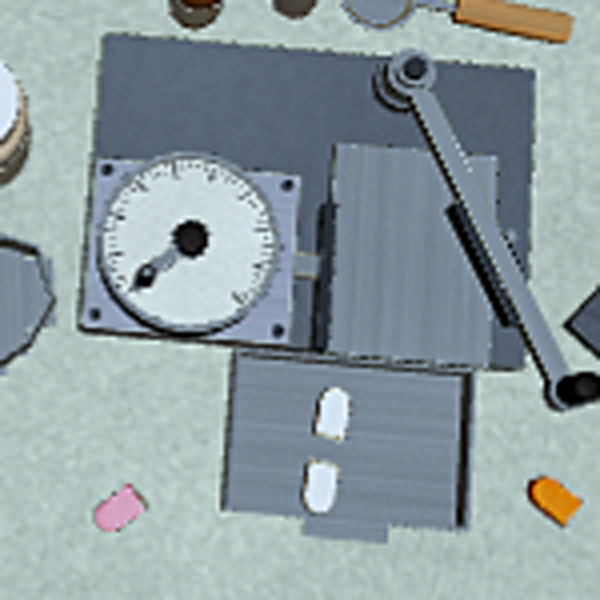

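View pics/top11.png

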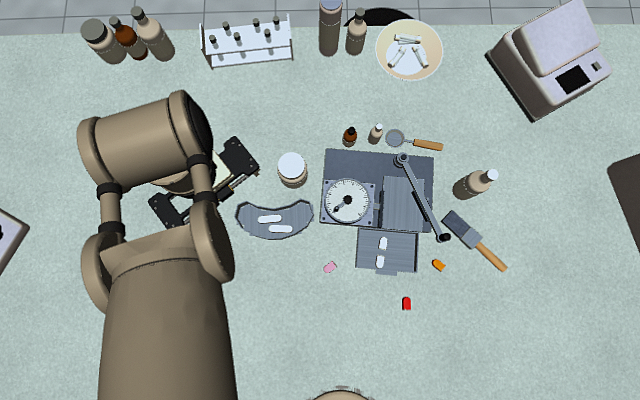

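The lever is at its pin, both halves are in the tray at crop (332,413) and (320,487), and the reset arm points to the zero mark with its post at (147,276). I'll check the arm angle in numbers and compare the bench with the first picture.

```bash
python3 - <<'E'
from h import *
cr=lambda P,s,o:(np.array(P,float)+.5)/s-.5+np.array(o)
a=plane('top',[cr((148,275),4,(300,140)),cr((190,238),4,(300,140))],[.107,.099])
t=(a[0]-a[1])[:2]@RT;print(t*1e3,np.degrees(np.arctan2(t[1],t[0])))
a=plane('scene',[cr((505,96),3.3,(130,180)),cr((489,153),3.3,(130,180))],[.108,.099])
t=(a[0]-a[1])[:2]@RT;print(t*1e3,np.degrees(np.arctan2(t[1],t[0])))
x=cv2.convertScaleAbs(cv2.imread('pics/top0.png'),alpha=1.6);y=cv2.imread('pics/top11.png')
m=(cv2.absdiff(x,y).max(2)>40).astype('uint8');n,l,s,c=cv2.connectedComponentsWithStats(m)
print([s_.tolist() for s_ in s[1:] if s_[4]>6])
E
```

```text
[-24.45832124  22.43748988] 137.46745961964368
[-24.09360143  23.84892808] 135.2924048686351
[[77, 89, 184, 311, 35545], [214, 137, 1, 13, 13], [398, 160, 54, 84, 794], [383, 192, 10, 15, 106], [332, 197, 13, 17, 73], [346, 197, 20, 9, 77], [383, 209, 9, 14, 97], [403, 231, 13, 20, 121], [378, 237, 10, 14, 100], [375, 254, 10, 14, 104], [83, 277, 2, 6, 7], [0, 384, 46, 16, 365]]
```

The only changes are the lever, the halves, the reset arm and the robot itself. I'll hand in.

```bash
python3 -c "
from cell import robot
print(robot.hand_in())"
```

```text
the job is handed in; nothing more can be done
None
```

The tester is ready for the next bolus, and I handed the job in at about 22 s. The job was done in the order you asked:

- **Lever:** I pushed the crushing lever open until it stopped moving and the force rose to about 9 N. The bar rests at the stop pin in the pictures. The camera reads its angle as 0.01 to 0.02 rad instead of exactly 0, which I put down to measuring error.
- **Halves:** I swept both off the platform with the closed fingers. Depth readings, taken before I turned the dial pointer, show both lying flat on the tray floor. The final pictures show them in the same place, with the platform empty.
- **Dial pointer:** I turned the reset arm counter-clockwise, finishing in 1 mm steps, until it stopped with about 5 N on the post. The finger position at contact gives 134.9°, against 135° at the zero stop. The two cameras read 135.3° and 137.5°, so they disagree by about 2°.

Comparing the top view before and after shows nothing else moved on the visible bench. The arm was clear of everything when I handed in.

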